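Set out grey standards for a camera linearity scan

ROBOT

A 6-joint arm with a two-finger parallel gripper is mounted at the origin on the work surface. World frame = base frame: x ahead of the robot, y to its left, z up, the work surface at z = 0. Lengths are in m, angles in rad, forces in N, time in s.
With the tool pointing down it reaches from about 0.4 to 0.825 m from the base axis. Payload 7 kg.
Tool frame: the origin (TCP) lies midway between the tips of the shut fingers; the grasp point (between the pads) lies 19 mm behind it (robot.hold_point_z is the z of the grasp point in the tool frame, in m); z points along the fingers, y is the direction in which the jaws open and shut (so a half turn about z gives the same grasp; the last joint's range is limited). The gripper opens to 85 mm and grips with 20 to 120 N. Pads are 22 mm wide; open, the fingers measure 114 mm over their backs; the gripper's body (76 mm by 85 mm) begins 54 mm behind the grasp point. The pads swing forward as they close: fully open they stand 13 mm farther back than shut.
Start: joints at [-0.849, 0.359, 0.012, 0, -1.224, -0.288], TCP at [0.284, -0.612, 0.231] pointing down, gripper open.
Joint ranges: [-3.07, 3.07], [-1.43, 2.12], [-1.02, 1.25], [-3.03, 1.67], [-3.05, -0], [-3.03, 3.03]. Speed limits (rad/s): [2.39, 2.39, 3.01, 3.14, 3.14, 3.14].

INTERFACE

Orientations are given as a 3x3 rotation matrix whose columns are the frame's x, y, z axes.
In Python, from plant import robot, optics, workorder gives the robot as it stands. The module is installed in compiled form; this text tells all that it offers.
- The arm moves only by the shell command python3 -m crank 'ROWS' [OPENING]. ROWS is JSON, a list of rows, each an object of numbers: "tx", "ty", "tz": the shift along the tool's x, y, z in m; "ax", "ay", "az": the turn, a rotation vector about the tool's x, y, z in rad. A call has 1 to 12 rows; each row shifts and turns the commanded pose from where the row before left it, along the tool's axes as they then stand; what a row does not reach is not made up. A row lasts 1/8 s, in which the tool goes at most 62.5 mm and 10.7 degrees, less where a joint would pass 70% of its speed; a pose out of reach is approached as far as the arm can. A call with a gripper value outside its range is refused whole. OPENING is the opening, from -1 (shut) to 1 (fully open), so that 0 is half open, set as the call begins (- or left out, the last holds). The fingers move at their own pace and stop on an object; the grip force is fixed at half the most. Time passes only in rows, so rows that do not move let the fingers close. It gives the time, the measured TCP pose, the force and the opening at its end, in the units of the state.
- robot.get_state(): the state, without advancing time (a new reading comes with each control period).
- optics.snapshot(name): name is "side" or "top"; returns a dict with "color" (420x560x3 uint8, red, green, blue), "camera_matrix" (3x3 intrinsics, pixels), "D" ([k1, k2, p1, p2, k3] as OpenCV has them; the pictures are not rectified), "extrinsics" (4x4, takes a point from camera to world coordinates). Camera axes: x right, y down, z forward; pixel columns grow to the right and rows downward; lengths in m; the calibration is good to about 2 mm. A picture is of the moment at which its call begins. There is no depth.
- workorder.hand_in(): hands the job in, once; it reports no verdict.
The state is a dict: "time_s": time; "joint_positions": joint angles; "qvel": joint speeds; "joint_efforts": joint torques, N m; "tcp_pos": TCP position; "eef_rot": TCP orientation; "force": force on the tool from outside, world axes, zero at the start; "ft_torque": the same for the moment, N m; "finger_gap": finger opening in m.
Only numpy, scipy, OpenCV 4.12 (cv2) and the standard library are available. Lean on these libraries where they do the work, as an engineer would, in place of code of your own. Each camera call takes 0.05 s, during which the arm holds its last target.

TASK

Set the four round grey standards on the four ring-marked seats of the scan rail in order of shade, the white one on the seat next to the red clamp, then light grey, dark grey and, farthest from it, black. One is still stuck in the foam of the case: pull it straight up by its protruding rim with small wiggles. Each must stand face up, centred in its ring; do not tip the standards over or drop them.

Things in the scene. Friction and masses are not known exactly. Their poses are not given: they have to be found in the camera images.
- std_white_mid (a point): Loose reflectance standard with a white round face: an upright blue-anodised puck with fine dark grip grooves, 46 mm in diameter, 28 mm high, about 110 g; its top face is white (38 mm across, inside the blue rim). This point is its centre, 14 mm above its underside; z is up through the face.
- std_light_mid (a point): Loose reflectance standard with a light grey round face: an upright blue-anodised puck with fine dark grip grooves, 46 mm in diameter, 28 mm high, about 110 g; its top face is light grey (38 mm across, inside the blue rim). This point is its centre, 14 mm above its underside; z is up through the face.
- std_dark_mid (a point): Loose reflectance standard with a dark grey round face: an upright blue-anodised puck with fine dark grip grooves, 46 mm in diameter, 28 mm high, about 110 g; its top face is dark grey (38 mm across, inside the blue rim). This point is its centre, 14 mm above its underside; z is up through the face.
- std_black_mid (a point): Loose reflectance standard with a black round face: an upright blue-anodised puck with fine dark grip grooves, 46 mm in diameter, 28 mm high, about 110 g; its top face is black (38 mm across, inside the blue rim). This point is its centre, 14 mm above its underside; z is up through the face.
- seat_a_top (a point): Seat A: black plate 58 x 58 x 8 mm on the low aluminium rail (40 mm wide, 12 mm high), with a white ring 52 mm across. This point: the ring's centre on the plate's top, 20 mm above the desk; z up, y along the rail to its end by A (A is on the robot's left, then B, C, D). Seats are about 80 mm apart: fingers fit best across the rail (along x).
- seat_b_top (a point): Seat B: black plate 58 x 58 x 8 mm on the low aluminium rail (40 mm wide, 12 mm high), with a white ring 52 mm across. This point: the ring's centre on the plate's top, 20 mm above the desk; z up, y along the rail, towards seat A. Seats are about 80 mm apart: fingers fit best across the rail (along x).
- seat_c_top (a point): Seat C: black plate 58 x 58 x 8 mm on the low aluminium rail (40 mm wide, 12 mm high), with a white ring 52 mm across. This point: the ring's centre on the plate's top, 20 mm above the desk; z up, y along the rail, towards seat A. Seats are about 80 mm apart: fingers fit best across the rail (along x).
- seat_d_top (a point): Seat D: black plate 58 x 58 x 8 mm on the low aluminium rail (40 mm wide, 12 mm high), with a white ring 52 mm across. This point: the ring's centre on the plate's top, 20 mm above the desk; z up, y along the rail, towards seat A (D is on the robot's right). Seats are about 80 mm apart: fingers fit best across the rail (along x).
- home_stop_top (a point): The red clamp block, 50 x 22 x 12 mm, at the end of the rail where the scan starts, which may be either end (a grey one of the same shape is at the other). This point is the centre of its top, 24 mm above the desk, about 52 mm beyond the centre of the nearest seat.
- cutout (a point): Tight foam cutout of a flat black case (144 mm square, rim 17 mm high, open lid on its left). One standard, any of the four, starts in it, face up at desk level, held by springy foam tongues with its upper 13 mm above the foam; it comes straight up at a pull of 4 to 6 N, helped by small wiggles. This point: the cutout's centre at the foam's top, 15 mm above the desk. The other cutouts are empty.

How it is judged:
By the outcome, as a careful person would: the job done as asked, in the order asked, and still so for the second after the job is handed in, with the robot touching nothing.
It also fails if it takes over 102 s, if anything falls off the work surface, if the arm or the gripper's body presses on something with over 40 N, if the wrist force passes 120 N, or if a joint passes its speed limit or range.

## Working session

There is one attempt and no reset: what is moved stays moved. The work goes in short steps, Python scripts to look and compute and a shell command to move; the robot and the scene stay as the last step left them, time stands still between calls to the robot, and variables do not carry over. Pictures are saved under pics/ and viewed, and the job is handed in when it is done.

```bash
mkdir -p pics; ls
python3 - <<'E'
from plant import robot, optics, workorder
import cv2, numpy as np
s=robot.get_state(); print(s); print(robot.hold_point_z)
for n in ["side","top"]:
    d=optics.snapshot(n); cv2.imwrite(f"pics/{n}0.png",d["color"][:,:,::-1]); print(n,d["camera_matrix"],d["D"],d["extrinsics"])
E
```

```text
pics
{'time_s': 0.0, 'joint_positions': array([-8.48915572e-01,  3.59371069e-01,  1.10910952e-02, -3.57194870e-04,
       -1.22409502e+00, -2.88111992e-01]), 'qvel': array([ 0.00223614,  0.00172399,  0.0015055 , -0.00027688,  0.00133706,
        0.00070873]), 'joint_efforts': array([ 1.05107822e-03, -5.83319449e+01,  2.93415213e+01,  6.93634629e+00,
       -6.09666939e-03, -5.94020939e-07]), 'tcp_pos': array([ 0.28349168, -0.61206848,  0.23038667]), 'eef_rot': array([[-9.07439278e-01, -4.20182497e-01, -7.91017391e-04],
       [-4.20183222e-01,  9.07438196e-01,  1.40686177e-03],
       [ 1.26660705e-04,  1.60901386e-03, -9.99998698e-01]]), 'force': array([ 0.29851285, -0.09492213, -0.22348806]), 'ft_torque': array([ 0.00519421,  0.00525531, -0.03502648]), 'finger_gap': 0.08531120908689595}
-0.0187
side [[392.44507754   0.         284.42204547]
 [  0.         392.44507754 209.75713788]
 [  0.           0.           1.        ]] [-0.01504892  0.          0.          0.          0.        ] [[ 0.71978709 -0.4344308   0.54145769  0.12234851]
 [-0.69415904 -0.44249598  0.56775042 -0.44537873]
 [-0.00705542 -0.78451717 -0.62006696  0.53542944]
 [ 0.          0.          0.          1.        ]]
top [[390.00818353   0.         284.78347168]
 [  0.         390.00818353 219.76022274]
 [  0.           0.           1.        ]] [-0.0834536  0.         0.         0.         0.       ] [[-0.16705713 -0.96186119  0.21659863  0.3838627 ]
 [-0.98594671  0.16319895 -0.03570982  0.00258186]
 [-0.00100078 -0.21952029 -0.97560742  0.91250146]
 [ 0.          0.          0.          1.        ]]
```

View pics/side0.png

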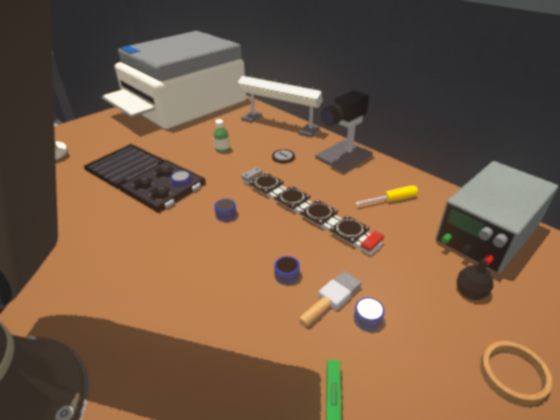

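View pics/top0.png

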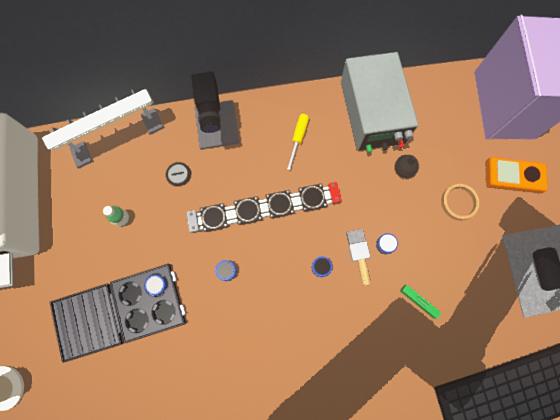

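The top view shows the red clamp at (334,193), so it is at the D end. Loose pucks are at about (226,270), (322,266) and (388,243), and one is in the case at (155,285). I'll enlarge these to compare shades.

```bash
cat > h.py <<'E'
from plant import robot, optics, workorder
import cv2, numpy as np
def pix2w(d,uv,z):
    p=cv2.undistortPoints(np.array([[uv]],float),d["camera_matrix"],d["D"])[0,0]
    E=d["extrinsics"]; r=E[:3,:3]@np.array([p[0],p[1],1]); o=E[:3,3]
    return o+r*(z-o[2])/r[2]
def w2pix(d,P):
    E=np.linalg.inv(d["extrinsics"]); 
    return cv2.projectPoints(np.array([P],float),cv2.Rodrigues(E[:3,:3])[0],E[:3,3],d["camera_matrix"],d["D"])[0][0,0]
E
python3 - <<'E'
from h import *
im=cv2.imread("pics/top0.png")
def crop(x,y,w,h,f): return cv2.resize(im[y:y+h,x:x+w],None,fx=f,fy=f,interpolation=cv2.INTER_CUBIC)
cv2.imwrite("pics/c1.png",crop(110,180,100,75,8)[:600])
cv2.imwrite("pics/rail.png",crop(180,170,170,70,4))
tiles=[crop(x-20,y-20,40,40,8) for x,y in [(155,285),(226,270),(322,266),(388,243)]]
cv2.imwrite("pics/p.png",np.vstack([np.hstack(tiles[:2]),np.hstack(tiles[2:])])[:600])
for x,y in [(155,285),(226,270),(322,266),(388,243)]: print(im[y-1:y+2,x-1:x+2].mean((0,1)))
im=cv2.imread("pics/side0.png")
for x,y in [(181,178),(226,206),(288,265),(370,307)]: print(im[y-1:y+2,x-1:x+2].mean((0,1)))
E
```

```text
[229.44444444 236.         239.22222222]
[141.11111111 149.33333333 155.77777778]
[58.44444444 63.66666667 75.        ]
[247. 247. 247.]
[158.         162.66666667 170.88888889]
[73.88888889 81.88888889 95.77777778]
[30.88888889 44.88888889 65.33333333]
[250. 253. 254.]
```

View pics/p.png

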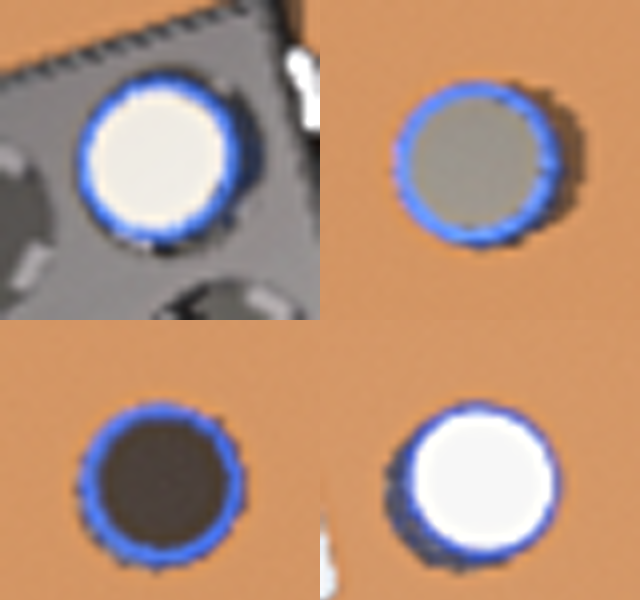

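View pics/rail.png

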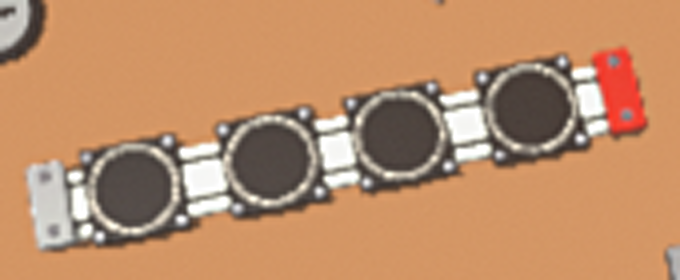

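Run:
```python
from h import *
for n in ["top","side"]:
    d=optics.snapshot(n); im=d["color"]; hsv=cv2.cvtColor(im,cv2.COLOR_RGB2HSV)
    blue=((hsv[...,0]>105)&(hsv[...,0]<128)&(hsv[...,1]>110)).astype(np.uint8)
    blue=cv2.morphologyEx(blue,cv2.MORPH_CLOSE,np.ones((3,3)))
    c,h=cv2.findContours(blue,cv2.RETR_CCOMP,cv2.CHAIN_APPROX_NONE)
    print(n)
    for k,cc in enumerate(c):
        if h[0][k][3]>=0 and cv2.contourArea(cc)>40:   # holes = faces
            e=cv2.fitEllipse(cc); P=pix2w(d,e[0],0.028); print("face",np.round(e[0],1),np.round(e[1],1),P.round(4),im[int(e[0][1]),int(e[0][0])])
d=optics.snapshot("top")
pts={}
for k,(x,y) in dict(A=(134,189),B=(270,160),C=(400,134),D=(530,109),red=(619,90)).items():
    u=((x+.5)/4-.5+180,(y+.5)/4-.5+170); P=pix2w(d,u,0.024 if k=="red" else 0.020);pts[k]=P;print(k,P.round(4), w2pix(optics.snapshot("side"),P))
print([np.linalg.norm(pts[a]-pts[b]).round(4) for a,b in ("AB","BC","CD")],np.linalg.norm(pts["D"]-pts["red"]))
v=pts["A"]-pts["D"]; print(np.degrees(np.arctan2(v[1],v[0])))
im=cv2.imread("pics/side0.png")
cv2.imwrite("pics/srail.png",cv2.resize(im[160:260,235:390],None,fx=5,fy=5,interpolation=cv2.INTER_CUBIC))
```

```text
top
face [224.9 269.9] [17.6 18. ] [0.4881 0.1234 0.028 ] [156 150 141]
face [321.8 266. ] [16.7 17.1] [ 0.4602 -0.0946  0.028 ] [75 64 59]
side
A [0.6171 0.1352 0.02  ] [265.90866767 180.87319446]
B [0.6211 0.0535 0.02  ] [291.75709419 194.89784388]
C [ 0.6239 -0.0248  0.02  ] [318.78176246 209.93353976]
D [ 0.6261 -0.1035  0.02  ] [348.74371545 226.83035529]
red [ 0.6278 -0.1574  0.024 ] [371.50566799 237.94284203]
[np.float64(0.0818), np.float64(0.0783), np.float64(0.0788)] 0.05405217948521353
92.16108065489689
```

View pics/srail.png

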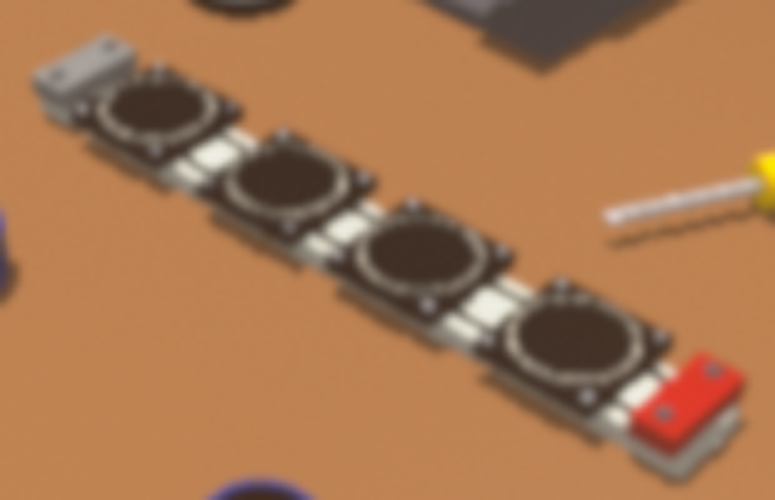

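Run:
```python
from h import *
from scipy.optimize import least_squares
D={n:optics.snapshot(n) for n in ["top","side"]}
def blob(n,seed,kind,f=6):
    d=D[n]; x0,y0=int(seed[0])-22,int(seed[1])-22
    g=cv2.resize(d["color"][y0:y0+44,x0:x0+44],None,fx=f,fy=f,interpolation=cv2.INTER_CUBIC).astype(int)
    s=(int((seed[0]-x0+.5)*f),int((seed[1]-y0+.5)*f)); ref=g[s[1]-6:s[1]+7,s[0]-6:s[0]+7].mean((0,1))
    m=(np.abs(g-ref).max(2)<35).astype(np.uint8)
    k,l=cv2.connectedComponents(m); m=(l==l[s[1],s[0]]).astype(np.uint8)
    c=max(cv2.findContours(m,cv2.RETR_EXTERNAL,cv2.CHAIN_APPROX_NONE)[0],key=cv2.contourArea)
    e=cv2.fitEllipse(cv2.convexHull(c)); u=((e[0][0]+.5)/f-.5+x0,(e[0][1]+.5)/f-.5+y0)
    return u,np.array(e[1])/f
S={"A":((212.6,217),(266,181)),"B":((247,210),(292,195.5)),"C":((279.6,203),(318.5,210)),"D":((312,197),(349,227)),
"light":((154.5,284.5),(181,178)),"dark":((225,270),(226,206)),"black":((322,266),(288,265)),"white":((388,243),(370,307))}
for k,(t,s) in S.items():
    z=0.02 if len(k)==1 else 0.028
    for n,q in (("top",t),("side",s)):
        u,e=blob(n,q,k); print(k,n,np.round(u,1),e.round(1),pix2w(D[n],u,z).round(4))
```

```text
A top [212.9 216.7] [18.6 19.3] [0.6177 0.1356 0.02  ]
A side [266.  180.7] [11.8 18.5] [0.6178 0.1357 0.02  ]
B top [247.3 209.8] [18.6 19.4] [0.6207 0.0532 0.02  ]
B side [291.8 194.7] [13.7 19.4] [0.6217 0.054  0.02  ]
C top [279.4 203.2] [18.4 19.4] [ 0.6237 -0.0243  0.02  ]
C side [318.8 209.5] [15.4 20.7] [ 0.625  -0.0238  0.02  ]
D top [312.4 196.6] [18.3 19.3] [ 0.6268 -0.1044  0.02  ]
D side [349.5 227. ] [14.9 22.1] [ 0.6268 -0.1048  0.02  ]
light top [154.1 284.5] [16.2 17. ] [0.4815 0.2874 0.028 ]
light side [180.  175.4] [ 8.5 15.7] [0.4805 0.2856 0.028 ]
dark top [225.1 269.9] [16.  16.3] [0.488  0.1231 0.028 ]
dark side [224.3 204. ] [11.1 16.7] [0.4878 0.123  0.028 ]
black top [321.9 265.9] [15.4 15.6] [ 0.4603 -0.095   0.028 ]
black side [286.6 264.4] [13.6 19.2] [ 0.4597 -0.0959  0.028 ]
white top [387.9 242.6] [16.3 17.2] [ 0.4872 -0.2553  0.028 ]
white side [369.5 308.3] [19.  24.9] [ 0.487 -0.256  0.028]
```

Both cameras agree to within 2 mm, usually better. The shades are white at (0.487,-0.256), light in the case at (0.481,0.287), dark at (0.488,0.123) and black at (0.460,-0.095). Red is at D, so white goes to D, light to C, dark to B and black to A. I'll turn the jaws across the rail first.

```bash
cat >> h.py <<'E'
R_YAW=np.radians(182.15)
def go(x,y,z,yaw=R_YAW):
    s=robot.get_state(); R=s["eef_rot"]; p=s["tcp_pos"]
    d=R.T@(np.array([x,y,z])-p)
    ty=np.array([np.cos(yaw),np.sin(yaw),0]); tz=np.array([0,0,-1.]); T=np.c_[np.cross(ty,tz),ty,tz]
    rv=cv2.Rodrigues(R.T@T)[0].ravel()
    print("t",s["time_s"].__round__(2),"p",p.round(4),"d_tool",d.round(4),"turn",rv.round(4),"gap",round(s["finger_gap"],4),"F",s["force"].round(1))
E
python3 -m crank '[{"az":-0.168},{"az":-0.168},{"az":-0.168},{"az":-0.168},{"az":-0.168},{"az":-0.168},{"az":-0.168}]' 1
python3 -c "
from h import *
go(.487,-.2557,.10)"
```

```text
t 0.6 p [ 0.2837 -0.6125  0.2313] d_tool [-0.3344  0.2383  0.1313] turn [-0.      0.     -1.1745] gap 0.0853 F [ 0.6  0.1 -0.1]schema error: expected keys tx, ty, tz, ax, ay, az
```

```bash
python3 -m crank '[{"tx":0,"ty":0,"tz":0,"ax":0,"ay":0,"az":-0.168},{"tx":0,"ty":0,"tz":0,"ax":0,"ay":0,"az":-0.168},{"tx":0,"ty":0,"tz":0,"ax":0,"ay":0,"az":-0.168},{"tx":0,"ty":0,"tz":0,"ax":0,"ay":0,"az":-0.168},{"tx":0,"ty":0,"tz":0,"ax":0,"ay":0,"az":-0.168},{"tx":0,"ty":0,"tz":0,"ax":0,"ay":0,"az":-0.168},{"tx":0,"ty":0,"tz":0,"ax":0,"ay":0,"az":-0.168}]' 1
python3 -c "
from h import *
go(.487,-.2557,.10)"
```

```text
time_s: 1.48
tcp_pos: [0.2837, -0.6125, 0.2314]
eef_rot: [[0.045, -0.999, 0.0], [-0.999, -0.045, -0.0], [0.0, -0.0, -1.0]]
force: [-0.1, -0.0, 0.1]
finger_gap: 0.0853
t 1.48 p [ 0.2837 -0.6125  0.2314] d_tool [-0.3474 -0.219   0.1313] turn [-0.0001 -0.0001  0.007 ] gap 0.0853 F [-0.1 -0.   0.1]
```

```bash
python3 -m crank '[{"tx":-0.0434,"ty":-0.0274,"tz":0.0164,"ax":0,"ay":0,"az":0.007},{"tx":-0.0434,"ty":-0.0274,"tz":0.0164,"ax":0,"ay":0,"az":0},{"tx":-0.0434,"ty":-0.0274,"tz":0.0164,"ax":0,"ay":0,"az":0},{"tx":-0.0434,"ty":-0.0274,"tz":0.0164,"ax":0,"ay":0,"az":0},{"tx":-0.0434,"ty":-0.0274,"tz":0.0164,"ax":0,"ay":0,"az":0},{"tx":-0.0434,"ty":-0.0274,"tz":0.0164,"ax":0,"ay":0,"az":0},{"tx":-0.0434,"ty":-0.0274,"tz":0.0164,"ax":0,"ay":0,"az":0},{"tx":-0.0434,"ty":-0.0274,"tz":0.0164,"ax":0,"ay":0,"az":0},{"tx":0,"ty":0,"tz":0,"ax":0,"ay":0,"az":0},{"tx":0,"ty":0,"tz":0,"ax":0,"ay":0,"az":0}]' 1
python3 -c "
from h import *
go(.487,-.2557,.004)"
```

```text
time_s: 2.72
tcp_pos: [0.4915, -0.2582, 0.1003]
eef_rot: [[0.033, -0.999, -0.0], [-0.999, -0.033, -0.0], [0.0, 0.0, -1.0]]
force: [0.8, -0.7, 0.6]
finger_gap: 0.0853
t 2.73 p [ 0.4915 -0.2582  0.1003] d_tool [-0.0026  0.0044  0.0963] turn [ 0.     -0.0001 -0.0045] gap 0.0853 F [ 0.8 -0.7  0.6]
```

```bash
python3 -m crank '[{"tx":-0.0026,"ty":0.0044,"tz":0.02,"ax":0,"ay":0,"az":-0.0045},{"tx":0,"ty":0,"tz":0.03,"ax":0,"ay":0,"az":0},{"tx":0,"ty":0,"tz":0.022,"ax":0,"ay":0,"az":0},{"tx":0,"ty":0,"tz":0.014,"ax":0,"ay":0,"az":0},{"tx":0,"ty":0,"tz":0.01,"ax":0,"ay":0,"az":0},{"tx":0,"ty":0,"tz":0,"ax":0,"ay":0,"az":0},{"tx":0,"ty":0,"tz":0,"ax":0,"ay":0,"az":0}]' 1
python3 - <<'E'
from h import *
go(.487,-.2557,.004)
for n,(x,y) in dict(top=(388,243),side=(370,307)).items():
    im=optics.snapshot(n)["color"][:,:,::-1]; cv2.imwrite(f"pics/g1{n}.png",cv2.resize(im[y-50:y+50,x-60:x+60],None,fx=5,fy=5,interpolation=cv2.INTER_CUBIC))
E
```

```text
time_s: 3.6
tcp_pos: [0.4874, -0.256, 0.0047]
eef_rot: [[0.037, -0.999, 0.001], [-0.999, -0.037, -0.0], [0.0, -0.001, -1.0]]
force: [-0.1, 0.3, 0.9]
finger_gap: 0.0854
t 3.6 p [ 0.4874 -0.256   0.0047] d_tool [-0.0003  0.0004  0.0007] turn [-0.001  -0.0003 -0.0009] gap 0.0854 F [-0.1  0.3  0.9]
```

View pics/g1side.png

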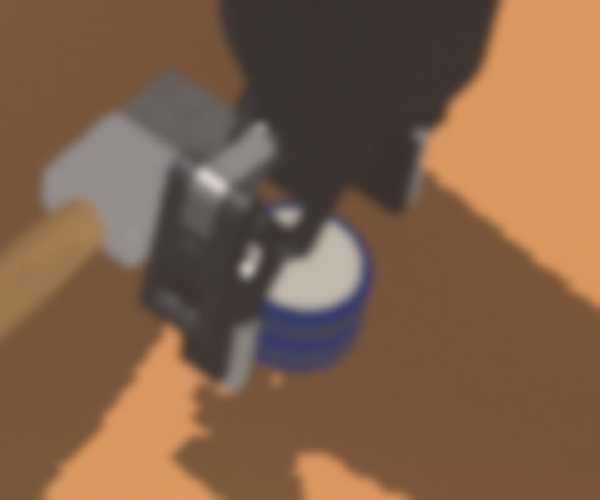

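The puck (crop about 310,290) is between the open fingers, and the near finger tip (235,385) is close to the desk. Closing now.

```bash
python3 -m crank '[{"tx":0,"ty":0,"tz":0,"ax":0,"ay":0,"az":0},{"tx":0,"ty":0,"tz":0,"ax":0,"ay":0,"az":0},{"tx":0,"ty":0,"tz":0,"ax":0,"ay":0,"az":0},{"tx":0,"ty":0,"tz":0,"ax":0,"ay":0,"az":0},{"tx":0,"ty":0,"tz":0,"ax":0,"ay":0,"az":0},{"tx":0,"ty":0,"tz":0,"ax":0,"ay":0,"az":0}]' -1
python3 - <<'E'
from h import *
go(.6268,-.1046,.10)
E
```

```text
time_s: 4.45
tcp_pos: [0.4872, -0.2558, 0.0047]
eef_rot: [[0.037, -0.999, 0.001], [-0.999, -0.037, -0.0], [0.0, -0.001, -1.0]]
force: [-0.8, 0.6, 4.6]
finger_gap: 0.0443
t 4.45 p [ 0.4872 -0.2558  0.0047] d_tool [-0.146  -0.1452 -0.0952] turn [-0.0006 -0.0003 -0.0007] gap 0.0443 F [-0.8  0.6  4.6]
```

```bash
python3 -m crank '[{"tx":0,"ty":0,"tz":-0.01,"ax":0,"ay":0,"az":0},{"tx":0,"ty":0,"tz":-0.03,"ax":0,"ay":0,"az":0},{"tx":0,"ty":0,"tz":-0.035,"ax":0,"ay":0,"az":0},{"tx":-0.015,"ty":-0.015,"tz":-0.02,"ax":0,"ay":0,"az":0},{"tx":-0.036,"ty":-0.036,"tz":0,"ax":0,"ay":0,"az":0},{"tx":-0.036,"ty":-0.036,"tz":0,"ax":0,"ay":0,"az":0},{"tx":-0.036,"ty":-0.036,"tz":0,"ax":0,"ay":0,"az":0},{"tx":-0.023,"ty":-0.022,"tz":0,"ax":0,"ay":0,"az":0},{"tx":0,"ty":0,"tz":0,"ax":0,"ay":0,"az":0},{"tx":0,"ty":0,"tz":0,"ax":0,"ay":0,"az":0},{"tx":0,"ty":0,"tz":0,"ax":0,"ay":0,"az":0}]' -1
python3 - <<'E'
from h import *
go(.6268,-.1046,.025)
for n,(x,y) in dict(top=(312,197),side=(349,220)).items():
    im=optics.snapshot(n)["color"][:,:,::-1]; cv2.imwrite(f"pics/h1{n}.png",cv2.resize(im[y-60:y+60,x-80:x+80],None,fx=4,fy=4,interpolation=cv2.INTER_CUBIC))
E
```

```text
time_s: 5.82
tcp_pos: [0.6257, -0.1053, 0.0993]
eef_rot: [[0.036, -0.999, -0.0], [-0.999, -0.036, 0.0], [-0.0, 0.0, -1.0]]
force: [-0.8, -0.2, -1.6]
finger_gap: 0.0443
t 5.83 p [ 0.6257 -0.1053  0.0993] d_tool [-0.0007 -0.0011  0.0743] turn [ 0.0003  0.0001 -0.002 ] gap 0.0443 F [-0.8 -0.2 -1.6]
```

View pics/h1side.png

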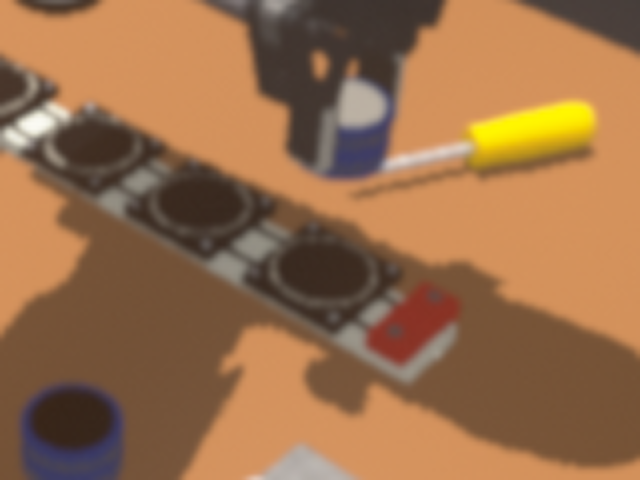

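White puck held level. Lowering onto D.

```bash
python3 -m crank '[{"tx":-0.0007,"ty":-0.0011,"tz":0.02,"ax":0,"ay":0,"az":-0.002},{"tx":0,"ty":0,"tz":0.024,"ax":0,"ay":0,"az":0},{"tx":0,"ty":0,"tz":0.016,"ax":0,"ay":0,"az":0},{"tx":0,"ty":0,"tz":0.008,"ax":0,"ay":0,"az":0},{"tx":0,"ty":0,"tz":0.0045,"ax":0,"ay":0,"az":0},{"tx":0,"ty":0,"tz":0,"ax":0,"ay":0,"az":0},{"tx":0,"ty":0,"tz":0,"ax":0,"ay":0,"az":0}]' -1
python3 - <<'E'
from h import *
go(.6268,-.1046,.025)
E
```

```text
time_s: 6.8
tcp_pos: [0.628, -0.1038, 0.0273]
eef_rot: [[0.039, -0.999, 0.001], [-0.999, -0.039, 0.0], [0.0, -0.001, -1.0]]
force: [-0.6, 0.7, -1.0]
finger_gap: 0.0445
t 6.8 p [ 0.628  -0.1038  0.0273] d_tool [0.0007 0.0013 0.0023] turn [-0.0011 -0.      0.0011] gap 0.0445 F [-0.6  0.7 -1. ]
```

```bash
python3 -m crank '[{"tx":0.0007,"ty":0.0013,"tz":0.0012,"ax":0,"ay":0,"az":0},{"tx":0,"ty":0,"tz":0.001,"ax":0,"ay":0,"az":0},{"tx":0,"ty":0,"tz":0,"ax":0,"ay":0,"az":0},{"tx":0,"ty":0,"tz":0,"ax":0,"ay":0,"az":0}]' -1
python3 - <<'E'
from h import *
go(.6268,-.1046,.025)
E
```

```text
time_s: 7.3
tcp_pos: [0.6263, -0.1047, 0.0248]
eef_rot: [[0.039, -0.999, 0.0], [-0.999, -0.039, -0.0], [0.0, -0.0, -1.0]]
force: [-2.5, 0.8, 4.1]
finger_gap: 0.0443
t 7.3 p [ 0.6263 -0.1047  0.0248] d_tool [-0.     -0.0005 -0.0002] turn [-0.0001 -0.0001  0.0011] gap 0.0443 F [-2.5  0.8  4.1]
```

```bash
python3 -m crank '[{"tx":0,"ty":0,"tz":0,"ax":0,"ay":0,"az":0},{"tx":0,"ty":0,"tz":0,"ax":0,"ay":0,"az":0},{"tx":0,"ty":0,"tz":0,"ax":0,"ay":0,"az":0},{"tx":0,"ty":0,"tz":0,"ax":0,"ay":0,"az":0},{"tx":0,"ty":0,"tz":-0.01,"ax":0,"ay":0,"az":0},{"tx":0,"ty":0,"tz":-0.03,"ax":0,"ay":0,"az":0},{"tx":0,"ty":0,"tz":-0.045,"ax":0,"ay":0,"az":0},{"tx":0,"ty":0,"tz":-0.01,"ax":0,"ay":0,"az":0}]' 1
python3 - <<'E'
from h import *
go(.481,.2865,.115)
for n in ("top","side"):
    cv2.imwrite(f"pics/{n}2.png",optics.snapshot(n)["color"][:,:,::-1])
im=cv2.imread("pics/side2.png"); cv2.imwrite("pics/case2.png",cv2.resize(im[130:230,70:230],None,fx=5,fy=5,interpolation=cv2.INTER_CUBIC)[:600])
cv2.imwrite("pics/d2.png",cv2.resize(im[160:270,260:400],None,fx=5,fy=5,interpolation=cv2.INTER_CUBIC)[:600])
E
```

```text
time_s: 8.3
tcp_pos: [0.6283, -0.1046, 0.1237]
eef_rot: [[0.039, -0.999, 0.006], [-0.999, -0.039, 0.0], [0.0, -0.006, -1.0]]
force: [0.2, -0.1, -1.0]
finger_gap: 0.0854
t 8.3 p [ 0.6283 -0.1046  0.1237] d_tool [-0.3966  0.132   0.0079] turn [-0.0061 -0.0002  0.0015] gap 0.0854 F [ 0.2 -0.1 -1. ]
```

View pics/d2.png

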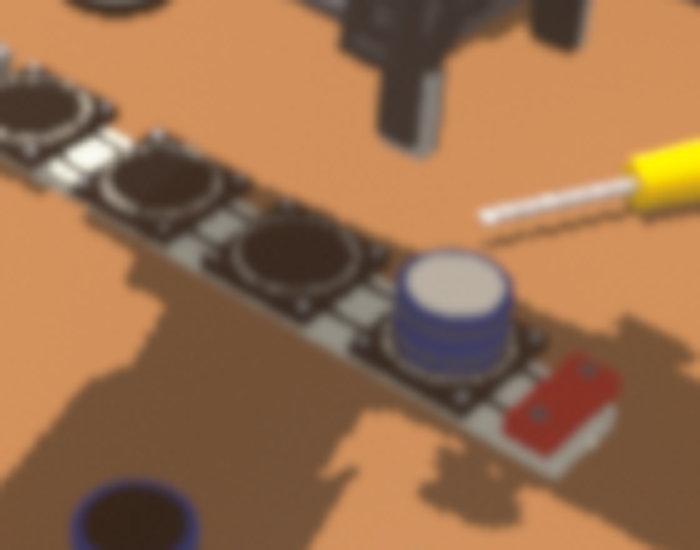

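View pics/case2.png

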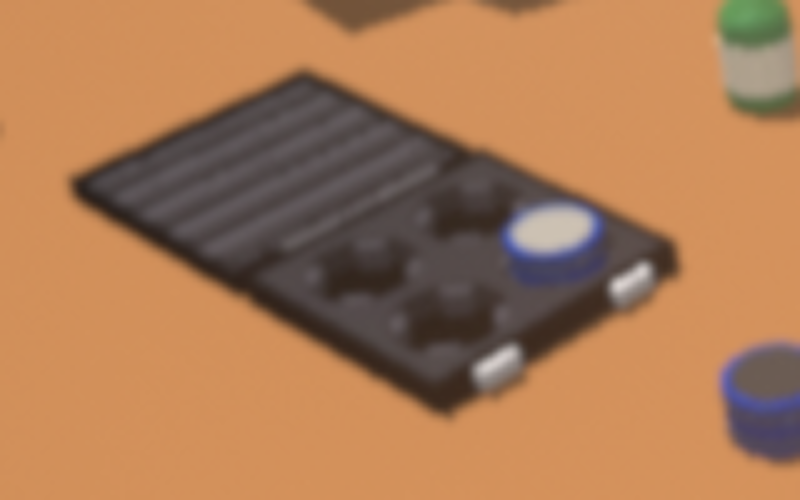

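Run:
```python
import cv2
im=cv2.imread("pics/top0.png"); cv2.imwrite("pics/case0t.png",cv2.resize(im[255:355,45:195],None,fx=5,fy=5,interpolation=cv2.INTER_CUBIC))
```

```text
(no output)
```

View pics/case0t.png

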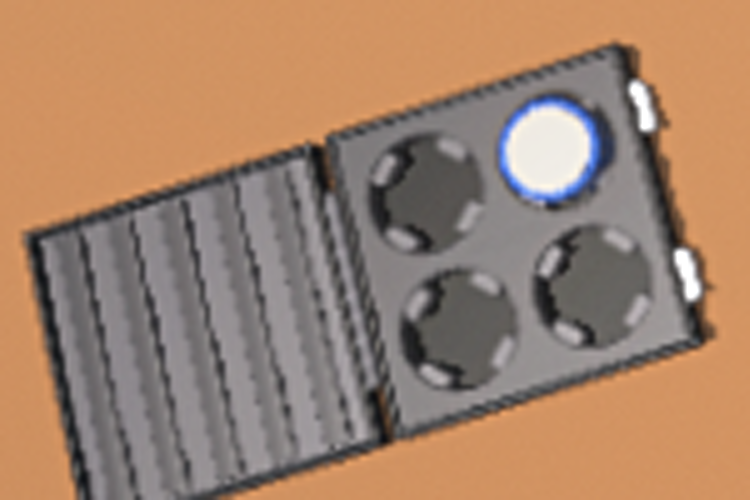

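White puck stands upright inside D's ring (crop 450,320). The case puck shows light grey at crop (555,240), about 36 mm from the case edges, so the tips must stay above the 17 mm rim. Moving over it.

```bash
python3 -m crank '[{"tx":-0.0496,"ty":0.0165,"tz":0,"ax":0,"ay":0,"az":0},{"tx":-0.0496,"ty":0.0165,"tz":0,"ax":0,"ay":0,"az":0},{"tx":-0.0496,"ty":0.0165,"tz":0,"ax":0,"ay":0,"az":0},{"tx":-0.0496,"ty":0.0165,"tz":0,"ax":0,"ay":0,"az":0},{"tx":-0.0496,"ty":0.0165,"tz":0,"ax":0,"ay":0,"az":0},{"tx":-0.0496,"ty":0.0165,"tz":0,"ax":0,"ay":0,"az":0},{"tx":-0.0496,"ty":0.0165,"tz":0,"ax":0,"ay":0,"az":0},{"tx":-0.0496,"ty":0.0165,"tz":0,"ax":0,"ay":0,"az":0},{"tx":0,"ty":0,"tz":0,"ax":0,"ay":0,"az":0},{"tx":0,"ty":0,"tz":0,"ax":0,"ay":0,"az":0},{"tx":0,"ty":0,"tz":0,"ax":0,"ay":0,"az":0}]' 1
python3 -c "
from h import *
go(.481,.2865,.0155)"
```

```text
time_s: 9.78
tcp_pos: [0.4791, 0.2857, 0.1189]
eef_rot: [[0.037, -0.999, -0.001], [-0.999, -0.037, -0.001], [0.001, 0.001, -1.0]]
force: [-0.2, -1.0, -0.1]
finger_gap: 0.0855
t 9.78 p [0.4791 0.2857 0.1189] d_tool [-0.0008 -0.002   0.1034] turn [ 0.0008 -0.0007 -0.0002] gap 0.0855 F [-0.2 -1.  -0.1]
```

```bash
python3 -m crank '[{"tx":-0.0008,"ty":-0.002,"tz":0.02,"ax":0,"ay":0,"az":0},{"tx":0,"ty":0,"tz":0.03,"ax":0,"ay":0,"az":0},{"tx":0,"ty":0,"tz":0.025,"ax":0,"ay":0,"az":0},{"tx":0,"ty":0,"tz":0.015,"ax":0,"ay":0,"az":0},{"tx":0,"ty":0,"tz":0.01,"ax":0,"ay":0,"az":0},{"tx":0,"ty":0,"tz":0.002,"ax":0,"ay":0,"az":0},{"tx":0,"ty":0,"tz":0,"ax":0,"ay":0,"az":0},{"tx":0,"ty":0,"tz":0,"ax":0,"ay":0,"az":0}]' 1
python3 - <<'E'
from h import *
go(.481,.2865,.0155)
for n,(x,y) in dict(top=(155,285),side=(180,175)).items():
    im=optics.snapshot(n)["color"][:,:,::-1]; cv2.imwrite(f"pics/k1{n}.png",cv2.resize(im[y-45:y+45,x-50:x+50],None,fx=6,fy=6,interpolation=cv2.INTER_CUBIC))
E
```

```text
time_s: 10.78
tcp_pos: [0.4813, 0.2881, 0.0181]
eef_rot: [[0.039, -0.999, 0.001], [-0.999, -0.039, 0.001], [-0.001, -0.001, -1.0]]
force: [-0.5, -0.2, -0.6]
finger_gap: 0.0854
t 10.78 p [0.4813 0.2881 0.0181] d_tool [0.0016 0.0004 0.0026] turn [-0.0009  0.0009  0.0012] gap 0.0854 F [-0.5 -0.2 -0.6]
```

View pics/k1side.png

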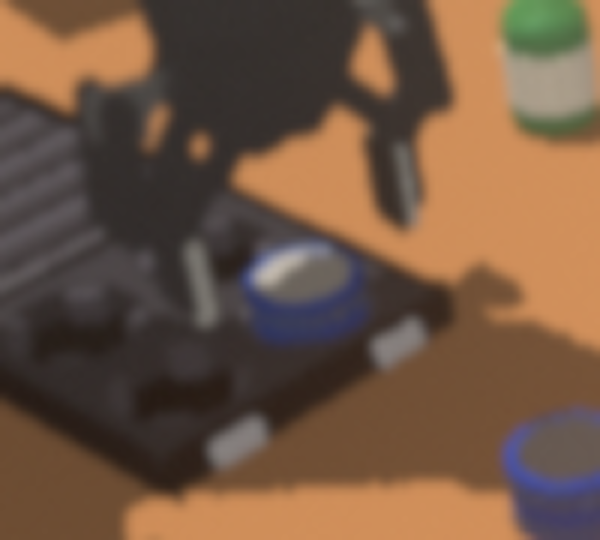

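The puck (crop 305,290) lies between the open fingers, tips (205,320) and (410,225), clear of the case. I'll lower the last 2.5 mm and close.

```bash
python3 -m crank '[{"tx":0.0012,"ty":0.0004,"tz":0.0025,"ax":0,"ay":0,"az":0},{"tx":0,"ty":0,"tz":0,"ax":0,"ay":0,"az":0},{"tx":0,"ty":0,"tz":0,"ax":0,"ay":0,"az":0}]' 1
python3 -m crank '[{"tx":0,"ty":0,"tz":0,"ax":0,"ay":0,"az":0},{"tx":0,"ty":0,"tz":0,"ax":0,"ay":0,"az":0},{"tx":0,"ty":0,"tz":0,"ax":0,"ay":0,"az":0},{"tx":0,"ty":0,"tz":0,"ax":0,"ay":0,"az":0},{"tx":0,"ty":0,"tz":0,"ax":0,"ay":0,"az":0},{"tx":0,"ty":0,"tz":0,"ax":0,"ay":0,"az":0}]' -1
python3 - <<'E'
from h import *
go(.481,.2865,.0155)
for n,(x,y) in dict(top=(155,285),side=(180,175)).items():
    im=optics.snapshot(n)["color"][:,:,::-1]; cv2.imwrite(f"pics/k2{n}.png",cv2.resize(im[y-45:y+45,x-50:x+50],None,fx=6,fy=6,interpolation=cv2.INTER_CUBIC))
E
```

```text
time_s: 11.25
tcp_pos: [0.4807, 0.2864, 0.0149]
eef_rot: [[0.038, -0.999, -0.0], [-0.999, -0.038, -0.0], [0.0, 0.0, -1.0]]
force: [0.3, 0.7, 0.5]
finger_gap: 0.0857
time_s: 12.0
tcp_pos: [0.4809, 0.2866, 0.0154]
eef_rot: [[0.039, -0.999, 0.0], [-0.999, -0.039, 0.0], [-0.0, -0.0, -1.0]]
force: [-1.6, -1.0, 5.3]
finger_gap: 0.0436
t 12.0 p [0.4809 0.2866 0.0154] d_tool [ 0.0001 -0.0001 -0.0001] turn [-0.0004  0.0002  0.0012] gap 0.0436 F [-1.6 -1.   5.3]
```

View pics/k2side.png

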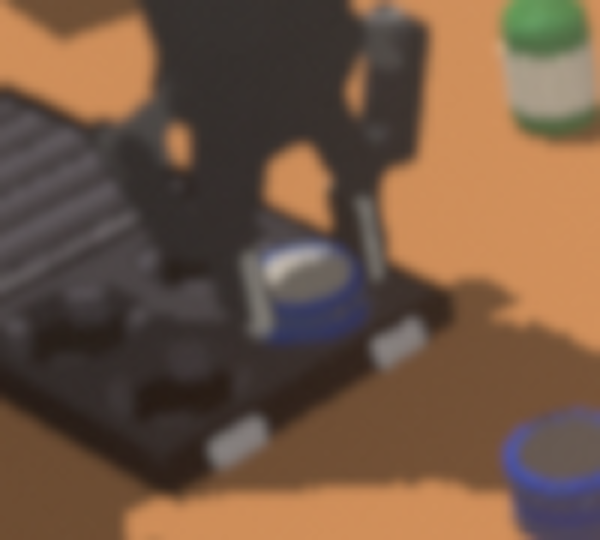

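Both pads are on the rim, tips at (260,330) and (378,275). Pulling up with small wiggles.

```bash
python3 -m crank '[{"tx":0,"ty":0,"tz":-0.002,"ax":0,"ay":0,"az":0.02},{"tx":0,"ty":0,"tz":-0.002,"ax":0,"ay":0,"az":-0.04},{"tx":0,"ty":0,"tz":-0.002,"ax":0,"ay":0,"az":0.04},{"tx":0,"ty":0,"tz":-0.002,"ax":0,"ay":0,"az":-0.04},{"tx":0,"ty":0,"tz":-0.002,"ax":0,"ay":0,"az":0.04},{"tx":0,"ty":0,"tz":-0.002,"ax":0,"ay":0,"az":-0.02},{"tx":0,"ty":0,"tz":0,"ax":0,"ay":0,"az":0}]' -1
python3 - <<'E'
from h import *
go(.481,.2865,.0155)
im=optics.snapshot("side")["color"][:,:,::-1]; x,y=180,175;cv2.imwrite(f"pics/k3.png",cv2.resize(im[y-45:y+45,x-50:x+50],None,fx=6,fy=6,interpolation=cv2.INTER_CUBIC))
E
```

```text
time_s: 12.98
tcp_pos: [0.4805, 0.2863, 0.0268]
eef_rot: [[0.039, -0.999, -0.0], [-0.999, -0.039, -0.0], [0.0, 0.0, -1.0]]
force: [-0.3, -0.6, -1.6]
finger_gap: 0.0435
t 12.97 p [0.4805 0.2863 0.0268] d_tool [-0.0002 -0.0005  0.0113] turn [ 0.0004 -0.0003  0.0019] gap 0.0435 F [-0.3 -0.6 -1.6]
```

View pics/k3.png

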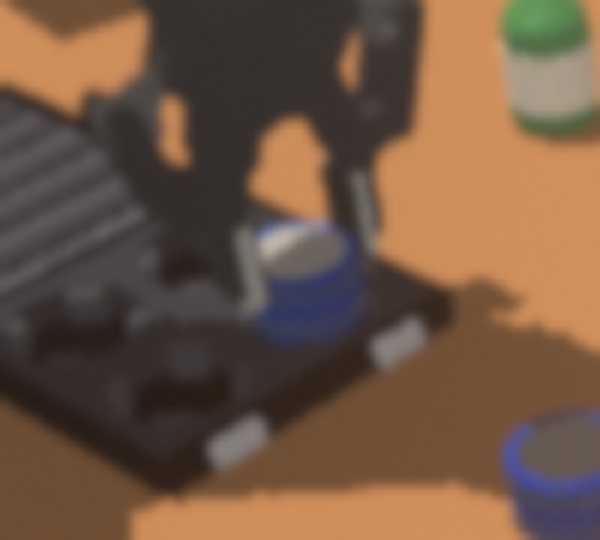

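The puck has come up about 11 mm with the gripper and more blue side is showing. Continuing up.

```bash
python3 -m crank '[{"tx":0,"ty":0,"tz":-0.003,"ax":0,"ay":0,"az":0.02},{"tx":0,"ty":0,"tz":-0.003,"ax":0,"ay":0,"az":-0.04},{"tx":0,"ty":0,"tz":-0.005,"ax":0,"ay":0,"az":0.02},{"tx":0,"ty":0,"tz":-0.02,"ax":0,"ay":0,"az":0},{"tx":0,"ty":0,"tz":-0.03,"ax":0,"ay":0,"az":0},{"tx":0,"ty":0,"tz":-0.015,"ax":0,"ay":0,"az":0},{"tx":0,"ty":0,"tz":0,"ax":0,"ay":0,"az":0},{"tx":0,"ty":0,"tz":0,"ax":0,"ay":0,"az":0}]' -1
python3 - <<'E'
from h import *
go(.6243,-.024,.105)
im=optics.snapshot("side")["color"][:,:,::-1]; x,y=180,150;cv2.imwrite(f"pics/k4.png",cv2.resize(im[y-55:y+55,x-60:x+60],None,fx=5,fy=5,interpolation=cv2.INTER_CUBIC))
E
```

```text
time_s: 14.02
tcp_pos: [0.4802, 0.286, 0.102]
eef_rot: [[0.038, -0.999, -0.001], [-0.999, -0.038, -0.001], [0.001, 0.001, -1.0]]
force: [-0.1, 0.0, -2.3]
finger_gap: 0.0432
t 14.03 p [0.4802 0.286  0.102 ] d_tool [ 0.3152 -0.1323 -0.0029] turn [ 0.0011 -0.0007  0.0002] gap 0.0432 F [-0.1  0.  -2.3]
```

View pics/k4.png

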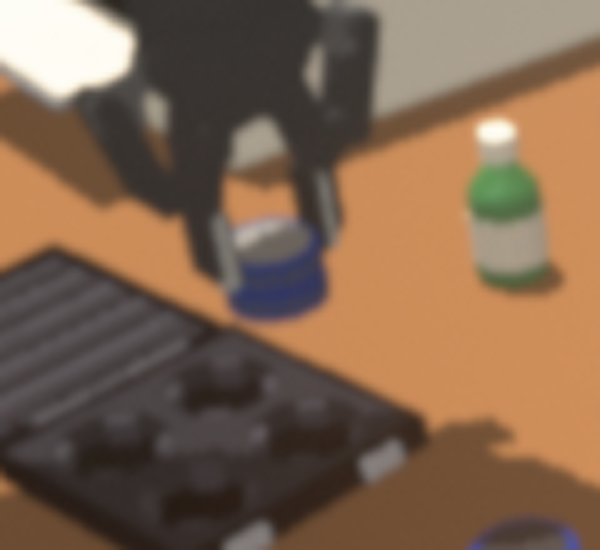

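The light puck is free of the foam and hangs level (crop 278,265). Carrying it to C.

```bash
python3 -m crank '[{"tx":0.02,"ty":-0.0083,"tz":0,"ax":0,"ay":0,"az":0},{"tx":0.0394,"ty":-0.0165,"tz":0,"ax":0,"ay":0,"az":0},{"tx":0.0394,"ty":-0.0165,"tz":0,"ax":0,"ay":0,"az":0},{"tx":0.0394,"ty":-0.0165,"tz":0,"ax":0,"ay":0,"az":0},{"tx":0.0394,"ty":-0.0165,"tz":0,"ax":0,"ay":0,"az":0},{"tx":0.0394,"ty":-0.0165,"tz":0,"ax":0,"ay":0,"az":0},{"tx":0.0394,"ty":-0.0165,"tz":0,"ax":0,"ay":0,"az":0},{"tx":0.0394,"ty":-0.0165,"tz":0,"ax":0,"ay":0,"az":0},{"tx":0.02,"ty":-0.0085,"tz":0,"ax":0,"ay":0,"az":0},{"tx":0,"ty":0,"tz":0,"ax":0,"ay":0,"az":0},{"tx":0,"ty":0,"tz":0,"ax":0,"ay":0,"az":0}]' -1
python3 - <<'E'
from h import *
go(.6243,-.024,.042)
E
```

```text
time_s: 15.45
tcp_pos: [0.6245, -0.0239, 0.1024]
eef_rot: [[0.038, -0.999, -0.001], [-0.999, -0.038, -0.0], [-0.0, 0.001, -1.0]]
force: [0.8, 0.2, -1.5]
finger_gap: 0.0437
t 15.45 p [ 0.6245 -0.0239  0.1024] d_tool [0.0001 0.0002 0.0604] turn [0.0009 0.     0.0007] gap 0.0437 F [ 0.8  0.2 -1.5]
```

```bash
python3 -m crank '[{"tx":0,"ty":0,"tz":0.015,"ax":0,"ay":0,"az":0},{"tx":0,"ty":0,"tz":0.022,"ax":0,"ay":0,"az":0},{"tx":0,"ty":0,"tz":0.015,"ax":0,"ay":0,"az":0},{"tx":0,"ty":0,"tz":0.008,"ax":0,"ay":0,"az":0},{"tx":0,"ty":0,"tz":0,"ax":0,"ay":0,"az":0},{"tx":0,"ty":0,"tz":0,"ax":0,"ay":0,"az":0}]' -1
python3 - <<'E'
from h import *
go(.6243,-.024,.0355)
im=optics.snapshot("side")["color"][:,:,::-1]; x,y=320,200;cv2.imwrite(f"pics/k5.png",cv2.resize(im[y-55:y+55,x-60:x+60],None,fx=5,fy=5,interpolation=cv2.INTER_CUBIC))
E
```

```text
time_s: 16.2
tcp_pos: [0.6256, -0.0239, 0.0435]
eef_rot: [[0.039, -0.999, 0.001], [-0.999, -0.039, 0.0], [-0.0, -0.001, -1.0]]
force: [0.5, -0.4, -1.0]
finger_gap: 0.0437
t 16.2 p [ 0.6256 -0.0239  0.0435] d_tool [0.0001 0.0013 0.008 ] turn [-0.001   0.0001  0.0012] gap 0.0437 F [ 0.5 -0.4 -1. ]
```

View pics/k5.png

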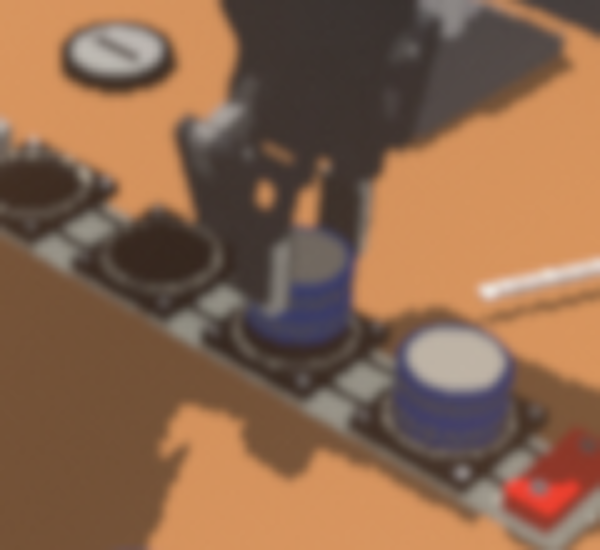

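Puck hangs centred over C's ring (crop 300,300), about 8 mm above. Lowering gently.

```bash
python3 -m crank '[{"tx":0,"ty":0.0005,"tz":0.004,"ax":0,"ay":0,"az":0},{"tx":0,"ty":0,"tz":0.0015,"ax":0,"ay":0,"az":0},{"tx":0,"ty":0,"tz":0.001,"ax":0,"ay":0,"az":0},{"tx":0,"ty":0,"tz":0,"ax":0,"ay":0,"az":0},{"tx":0,"ty":0,"tz":0,"ax":0,"ay":0,"az":0}]' -1
python3 - <<'E'
from h import *
go(.6243,-.024,.0355)
E
```

```text
time_s: 16.88
tcp_pos: [0.6246, -0.024, 0.0365]
eef_rot: [[0.039, -0.999, 0.0], [-0.999, -0.039, 0.0], [-0.0, -0.0, -1.0]]
force: [-0.2, 0.7, -1.3]
finger_gap: 0.0431
t 16.88 p [ 0.6246 -0.024   0.0365] d_tool [-0.      0.0003  0.001 ] turn [-0.0001  0.      0.001 ] gap 0.0431 F [-0.2  0.7 -1.3]
```

```bash
python3 -m crank '[{"tx":0,"ty":0.0003,"tz":0.001,"ax":0,"ay":0,"az":0},{"tx":0,"ty":0,"tz":0,"ax":0,"ay":0,"az":0},{"tx":0,"ty":0,"tz":0,"ax":0,"ay":0,"az":0}]' -1
python3 - <<'E'
from h import *
go(.6243,-.024,.0355)
E
```

```text
time_s: 17.25
tcp_pos: [0.6244, -0.024, 0.0355]
eef_rot: [[0.039, -0.999, 0.0], [-0.999, -0.039, 0.0], [-0.0, -0.0, -1.0]]
force: [0.4, -0.8, -0.3]
finger_gap: 0.0436
t 17.25 p [ 0.6244 -0.024   0.0355] d_tool [-0.      0.0001  0.    ] turn [-0.0003  0.      0.001 ] gap 0.0436 F [ 0.4 -0.8 -0.3]
```

```bash
python3 -m crank '[{"tx":0,"ty":0,"tz":0.0006,"ax":0,"ay":0,"az":0},{"tx":0,"ty":0,"tz":0,"ax":0,"ay":0,"az":0},{"tx":0,"ty":0,"tz":0,"ax":0,"ay":0,"az":0}]' -1
python3 -m crank '[{"tx":0,"ty":0,"tz":0,"ax":0,"ay":0,"az":0},{"tx":0,"ty":0,"tz":0,"ax":0,"ay":0,"az":0},{"tx":0,"ty":0,"tz":0,"ax":0,"ay":0,"az":0},{"tx":0,"ty":0,"tz":0,"ax":0,"ay":0,"az":0},{"tx":0,"ty":0,"tz":-0.01,"ax":0,"ay":0,"az":0},{"tx":0,"ty":0,"tz":-0.03,"ax":0,"ay":0,"az":0},{"tx":0,"ty":0,"tz":-0.04,"ax":0,"ay":0,"az":0},{"tx":0,"ty":0,"tz":0,"ax":0,"ay":0,"az":0},{"tx":0,"ty":0,"tz":0,"ax":0,"ay":0,"az":0}]' 1
python3 - <<'E'
from h import *
go(.488,.123,.11)
im=optics.snapshot("side")["color"][:,:,::-1]; x,y=320,200;cv2.imwrite(f"pics/k6.png",cv2.resize(im[y-55:y+55,x-60:x+60],None,fx=5,fy=5,interpolation=cv2.INTER_CUBIC))
E
```

```text
time_s: 17.62
tcp_pos: [0.6244, -0.024, 0.0355]
eef_rot: [[0.039, -0.999, 0.0], [-0.999, -0.039, -0.0], [0.0, -0.0, -1.0]]
force: [-2.4, 1.0, 5.8]
finger_gap: 0.0435
time_s: 18.75
tcp_pos: [0.6242, -0.024, 0.1153]
eef_rot: [[0.038, -0.999, 0.001], [-0.999, -0.038, 0.0], [-0.0, -0.001, -1.0]]
force: [-0.5, -1.0, 0.1]
finger_gap: 0.0856
t 18.75 p [ 0.6242 -0.024   0.1153] d_tool [-0.1521  0.1304  0.0053] turn [-0.0007  0.0004  0.0009] gap 0.0856 F [-0.5 -1.   0.1]
```

View pics/k6.png

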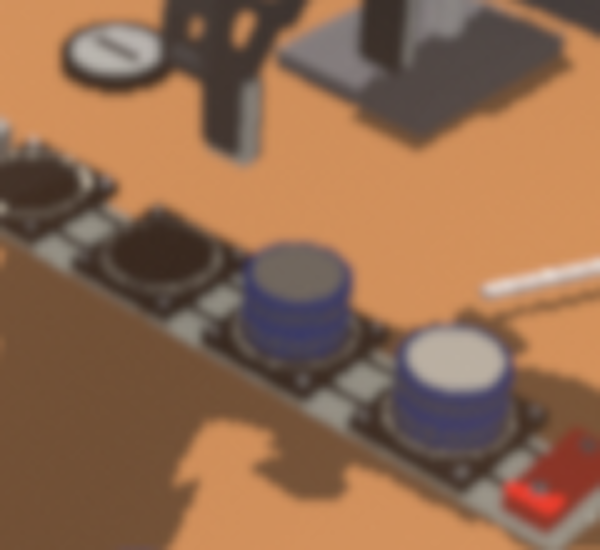

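Light puck stands centred on C (crop 298,300). Next, dark.

```bash
python3 -m crank '[{"tx":-0.038,"ty":0.0326,"tz":0,"ax":0,"ay":0,"az":0},{"tx":-0.038,"ty":0.0326,"tz":0,"ax":0,"ay":0,"az":0},{"tx":-0.038,"ty":0.0326,"tz":0,"ax":0,"ay":0,"az":0},{"tx":-0.038,"ty":0.0326,"tz":0,"ax":0,"ay":0,"az":0},{"tx":0,"ty":0,"tz":0.015,"ax":0,"ay":0,"az":0},{"tx":0,"ty":0,"tz":0.03,"ax":0,"ay":0,"az":0},{"tx":0,"ty":0,"tz":0.02,"ax":0,"ay":0,"az":0},{"tx":0,"ty":0,"tz":0,"ax":0,"ay":0,"az":0},{"tx":0,"ty":0,"tz":0,"ax":0,"ay":0,"az":0},{"tx":0,"ty":0,"tz":0,"ax":0,"ay":0,"az":0}]' 1
python3 - <<'E'
from h import *
go(.488,.123,.0045)
E
```

```text
time_s: 20.05
tcp_pos: [0.4887, 0.1229, 0.0505]
eef_rot: [[0.038, -0.999, 0.001], [-0.999, -0.038, 0.001], [-0.001, -0.001, -1.0]]
force: [0.6, -0.4, 0.3]
finger_gap: 0.0853
t 20.05 p [0.4887 0.1229 0.0505] d_tool [-0.0001  0.0007  0.046 ] turn [-0.001   0.0005  0.0008] gap 0.0853 F [ 0.6 -0.4  0.3]
```

```bash
python3 -m crank '[{"tx":0,"ty":0.0004,"tz":0.015,"ax":0,"ay":0,"az":0},{"tx":0,"ty":0,"tz":0.015,"ax":0,"ay":0,"az":0},{"tx":0,"ty":0,"tz":0.011,"ax":0,"ay":0,"az":0},{"tx":0,"ty":0,"tz":0.0045,"ax":0,"ay":0,"az":0},{"tx":0,"ty":0,"tz":0,"ax":0,"ay":0,"az":0},{"tx":0,"ty":0,"tz":0,"ax":0,"ay":0,"az":0},{"tx":0,"ty":0,"tz":0,"ax":0,"ay":0,"az":0}]' 1
python3 - <<'E'
from h import *
go(.488,.123,.0045)
E
```

```text
time_s: 20.92
tcp_pos: [0.488, 0.123, 0.0047]
eef_rot: [[0.039, -0.999, 0.001], [-0.999, -0.039, 0.0], [-0.0, -0.001, -1.0]]
force: [-0.3, 0.3, -0.2]
finger_gap: 0.0853
t 20.93 p [0.488  0.123  0.0047] d_tool [ 0.     -0.      0.0002] turn [-0.0007  0.0004  0.0011] gap 0.0853 F [-0.3  0.3 -0.2]
```

```bash
python3 -m crank '[{"tx":0,"ty":0,"tz":0,"ax":0,"ay":0,"az":0},{"tx":0,"ty":0,"tz":0,"ax":0,"ay":0,"az":0},{"tx":0,"ty":0,"tz":0,"ax":0,"ay":0,"az":0},{"tx":0,"ty":0,"tz":0,"ax":0,"ay":0,"az":0},{"tx":0,"ty":0,"tz":0,"ax":0,"ay":0,"az":0},{"tx":0,"ty":0,"tz":0,"ax":0,"ay":0,"az":0}]' -1
python3 -m crank '[{"tx":0,"ty":0,"tz":-0.01,"ax":0,"ay":0,"az":0},{"tx":0,"ty":0,"tz":-0.03,"ax":0,"ay":0,"az":0},{"tx":0,"ty":0,"tz":-0.04,"ax":0,"ay":0,"az":0},{"tx":0,"ty":0,"tz":-0.015,"ax":0,"ay":0,"az":0},{"tx":0,"ty":0,"tz":0,"ax":0,"ay":0,"az":0}]' -1
python3 - <<'E'
from h import *
go(.621,.0535,.1)
E
```

```text
time_s: 21.68
tcp_pos: [0.4879, 0.1229, 0.0048]
eef_rot: [[0.039, -0.999, 0.0], [-0.999, -0.039, 0.0], [-0.0, -0.0, -1.0]]
force: [-1.3, 0.3, 6.0]
finger_gap: 0.0442
time_s: 22.3
tcp_pos: [0.4881, 0.1232, 0.1004]
eef_rot: [[0.038, -0.999, 0.002], [-0.999, -0.038, 0.002], [-0.002, -0.002, -1.0]]
force: [-0.0, 0.4, -1.5]
finger_gap: 0.0443
t 22.3 p [0.4881 0.1232 0.1004] d_tool [ 0.0747 -0.1301  0.0005] turn [-0.002   0.0015  0.0009] gap 0.0443 F [-0.   0.4 -1.5]
```

```bash
python3 -m crank '[{"tx":0.0093,"ty":-0.0163,"tz":0,"ax":0,"ay":0,"az":0},{"tx":0.0187,"ty":-0.0325,"tz":0,"ax":0,"ay":0,"az":0},{"tx":0.0187,"ty":-0.0325,"tz":0,"ax":0,"ay":0,"az":0},{"tx":0.0187,"ty":-0.0325,"tz":0,"ax":0,"ay":0,"az":0},{"tx":0.0093,"ty":-0.0163,"tz":0,"ax":0,"ay":0,"az":0},{"tx":0,"ty":0,"tz":0.015,"ax":0,"ay":0,"az":0},{"tx":0,"ty":0,"tz":0.03,"ax":0,"ay":0,"az":0},{"tx":0,"ty":0,"tz":0.018,"ax":0,"ay":0,"az":0},{"tx":0,"ty":0,"tz":0,"ax":0,"ay":0,"az":0},{"tx":0,"ty":0,"tz":0,"ax":0,"ay":0,"az":0},{"tx":0,"ty":0,"tz":0,"ax":0,"ay":0,"az":0}]' -1
python3 - <<'E'
from h import *
go(.621,.0535,.025)
im=optics.snapshot("side")["color"][:,:,::-1]; x,y=300,190;cv2.imwrite(f"pics/m1.png",cv2.resize(im[y-55:y+55,x-60:x+60],None,fx=5,fy=5,interpolation=cv2.INTER_CUBIC))
E
```

```text
time_s: 23.68
tcp_pos: [0.6212, 0.0536, 0.0375]
eef_rot: [[0.039, -0.999, 0.002], [-0.999, -0.039, 0.001], [-0.001, -0.002, -1.0]]
force: [0.7, 0.3, -1.3]
finger_gap: 0.0441
t 23.68 p [0.6212 0.0536 0.0375] d_tool [0.0001 0.0003 0.0125] turn [-0.0018  0.0005  0.0014] gap 0.0441 F [ 0.7  0.3 -1.3]
```

View pics/m1.png

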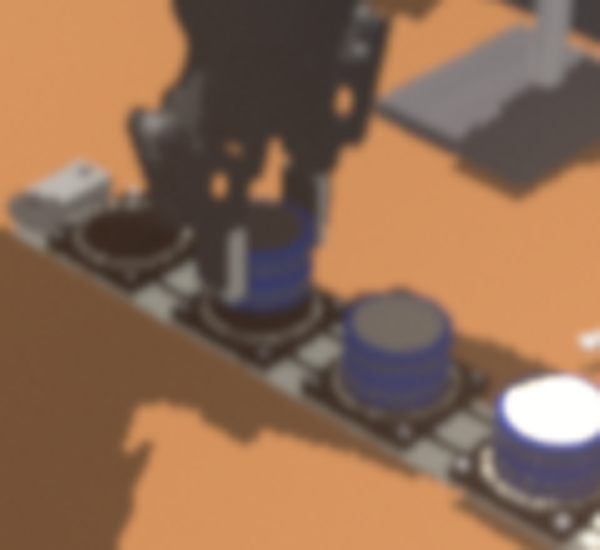

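Dark puck hangs over B's ring (crop 270,260). Lowering.

```bash
python3 -m crank '[{"tx":0,"ty":0,"tz":0.007,"ax":0,"ay":0,"az":0},{"tx":0,"ty":0,"tz":0.003,"ax":0,"ay":0,"az":0},{"tx":0,"ty":0,"tz":0.001,"ax":0,"ay":0,"az":0},{"tx":0,"ty":0,"tz":0,"ax":0,"ay":0,"az":0},{"tx":0,"ty":0,"tz":0,"ax":0,"ay":0,"az":0}]' -1
python3 -m crank '[{"tx":0,"ty":0,"tz":0.0012,"ax":0,"ay":0,"az":0},{"tx":0,"ty":0,"tz":0,"ax":0,"ay":0,"az":0},{"tx":0,"ty":0,"tz":0,"ax":0,"ay":0,"az":0}]' -1
python3 - <<'E'
from h import *
go(.621,.0535,.0248)
E
```

```text
time_s: 24.35
tcp_pos: [0.6207, 0.0532, 0.0254]
eef_rot: [[0.039, -0.999, 0.0], [-0.999, -0.039, 0.0], [-0.0, -0.0, -1.0]]
force: [-0.1, -0.1, -1.4]
finger_gap: 0.0438
time_s: 24.72
tcp_pos: [0.6208, 0.0533, 0.0248]
eef_rot: [[0.039, -0.999, 0.001], [-0.999, -0.039, 0.0], [-0.0, -0.001, -1.0]]
force: [-2.0, 0.5, 6.0]
finger_gap: 0.044
t 24.73 p [0.6208 0.0533 0.0248] d_tool [-0.0002 -0.0002  0.    ] turn [-0.0006  0.0001  0.0012] gap 0.044 F [-2.   0.5  6. ]
```

Seated (6 N contact). Release, rise, go to black.

```bash
python3 -m crank '[{"tx":0,"ty":0,"tz":0,"ax":0,"ay":0,"az":0},{"tx":0,"ty":0,"tz":0,"ax":0,"ay":0,"az":0},{"tx":0,"ty":0,"tz":0,"ax":0,"ay":0,"az":0},{"tx":0,"ty":0,"tz":0,"ax":0,"ay":0,"az":0},{"tx":0,"ty":0,"tz":-0.01,"ax":0,"ay":0,"az":0},{"tx":0,"ty":0,"tz":-0.03,"ax":0,"ay":0,"az":0},{"tx":0,"ty":0,"tz":-0.045,"ax":0,"ay":0,"az":0},{"tx":0,"ty":0,"tz":0,"ax":0,"ay":0,"az":0},{"tx":0,"ty":0,"tz":0,"ax":0,"ay":0,"az":0}]' 1
python3 - <<'E'
from h import *
go(.460,-.0953,.11)
E
```

```text
time_s: 25.85
tcp_pos: [0.6205, 0.0532, 0.1096]
eef_rot: [[0.038, -0.999, 0.001], [-0.999, -0.038, 0.001], [-0.001, -0.001, -1.0]]
force: [0.0, -0.0, 0.1]
finger_gap: 0.0856
t 25.85 p [0.6205 0.0532 0.1096] d_tool [ 0.1423  0.1661 -0.0006] turn [-0.0008  0.0006  0.0008] gap 0.0856 F [ 0.  -0.   0.1]
```

```bash
python3 -m crank '[{"tx":0.0285,"ty":0.0332,"tz":0,"ax":0,"ay":0,"az":0},{"tx":0.0285,"ty":0.0332,"tz":0,"ax":0,"ay":0,"az":0},{"tx":0.0285,"ty":0.0332,"tz":0,"ax":0,"ay":0,"az":0},{"tx":0.0285,"ty":0.0332,"tz":0,"ax":0,"ay":0,"az":0},{"tx":0.0285,"ty":0.0332,"tz":0,"ax":0,"ay":0,"az":0},{"tx":0,"ty":0,"tz":0.015,"ax":0,"ay":0,"az":0},{"tx":0,"ty":0,"tz":0.03,"ax":0,"ay":0,"az":0},{"tx":0,"ty":0,"tz":0.015,"ax":0,"ay":0,"az":0},{"tx":0,"ty":0,"tz":0,"ax":0,"ay":0,"az":0},{"tx":0,"ty":0,"tz":0,"ax":0,"ay":0,"az":0},{"tx":0,"ty":0,"tz":0,"ax":0,"ay":0,"az":0}]' 1
python3 - <<'E'
from h import *
go(.460,-.0953,.0045)
E
```

```text
time_s: 27.22
tcp_pos: [0.4606, -0.0955, 0.0497]
eef_rot: [[0.039, -0.999, 0.001], [-0.999, -0.039, 0.0], [-0.0, -0.001, -1.0]]
force: [-0.1, 0.6, -0.4]
finger_gap: 0.0856
t 27.23 p [ 0.4606 -0.0955  0.0497] d_tool [-0.0002  0.0006  0.0452] turn [-0.001   0.0001  0.0011] gap 0.0856 F [-0.1  0.6 -0.4]
```

```bash
python3 -m crank '[{"tx":0,"ty":0.0004,"tz":0.015,"ax":0,"ay":0,"az":0},{"tx":0,"ty":0,"tz":0.015,"ax":0,"ay":0,"az":0},{"tx":0,"ty":0,"tz":0.011,"ax":0,"ay":0,"az":0},{"tx":0,"ty":0,"tz":0.004,"ax":0,"ay":0,"az":0},{"tx":0,"ty":0,"tz":0,"ax":0,"ay":0,"az":0},{"tx":0,"ty":0,"tz":0,"ax":0,"ay":0,"az":0},{"tx":0,"ty":0,"tz":0,"ax":0,"ay":0,"az":0}]' 1
python3 -m crank '[{"tx":0,"ty":0,"tz":0,"ax":0,"ay":0,"az":0},{"tx":0,"ty":0,"tz":0,"ax":0,"ay":0,"az":0},{"tx":0,"ty":0,"tz":0,"ax":0,"ay":0,"az":0},{"tx":0,"ty":0,"tz":0,"ax":0,"ay":0,"az":0},{"tx":0,"ty":0,"tz":0,"ax":0,"ay":0,"az":0},{"tx":0,"ty":0,"tz":0,"ax":0,"ay":0,"az":0}]' -1
python3 -m crank '[{"tx":0,"ty":0,"tz":-0.01,"ax":0,"ay":0,"az":0},{"tx":0,"ty":0,"tz":-0.03,"ax":0,"ay":0,"az":0},{"tx":0,"ty":0,"tz":-0.04,"ax":0,"ay":0,"az":0},{"tx":0,"ty":0,"tz":-0.03,"ax":0,"ay":0,"az":0},{"tx":0,"ty":0,"tz":0,"ax":0,"ay":0,"az":0}]' -1
python3 - <<'E'
from h import *
go(.6178,.1356,.115)
E
```

```text
time_s: 28.1
tcp_pos: [0.4601, -0.0955, 0.0045]
eef_rot: [[0.039, -0.999, 0.001], [-0.999, -0.039, 0.0], [-0.0, -0.001, -1.0]]
force: [0.4, 0.7, -0.4]
finger_gap: 0.0855
time_s: 28.85
tcp_pos: [0.46, -0.0956, 0.0046]
eef_rot: [[0.039, -0.999, 0.0], [-0.999, -0.039, -0.0], [0.0, -0.0, -1.0]]
force: [-1.3, 0.8, 6.5]
finger_gap: 0.0443
time_s: 29.48
tcp_pos: [0.4613, -0.0954, 0.1169]
eef_rot: [[0.039, -0.999, 0.005], [-0.999, -0.039, 0.001], [-0.001, -0.005, -1.0]]
force: [0.6, -0.4, -2.0]
finger_gap: 0.0442
t 29.48 p [ 0.4613 -0.0954  0.1169] d_tool [-0.2248 -0.1653  0.0029] turn [-0.0052  0.0006  0.0012] gap 0.0442 F [ 0.6 -0.4 -2. ]
```

```bash
python3 -m crank '[{"tx":-0.0187,"ty":-0.0138,"tz":0,"ax":0,"ay":0,"az":0},{"tx":-0.0375,"ty":-0.0277,"tz":0,"ax":0,"ay":0,"az":0},{"tx":-0.0375,"ty":-0.0277,"tz":0,"ax":0,"ay":0,"az":0},{"tx":-0.0375,"ty":-0.0277,"tz":0,"ax":0,"ay":0,"az":0},{"tx":-0.0375,"ty":-0.0277,"tz":0,"ax":0,"ay":0,"az":0},{"tx":-0.0375,"ty":-0.0277,"tz":0,"ax":0,"ay":0,"az":0},{"tx":-0.0187,"ty":-0.0138,"tz":0,"ax":0,"ay":0,"az":0},{"tx":0,"ty":0,"tz":0.02,"ax":0,"ay":0,"az":0},{"tx":0,"ty":0,"tz":0.04,"ax":0,"ay":0,"az":0},{"tx":0,"ty":0,"tz":0.015,"ax":0,"ay":0,"az":0},{"tx":0,"ty":0,"tz":0,"ax":0,"ay":0,"az":0},{"tx":0,"ty":0,"tz":0,"ax":0,"ay":0,"az":0}]' -1
python3 - <<'E'
from h import *
go(.6178,.1356,.0248)
im=optics.snapshot("side")["color"][:,:,::-1]; x,y=280,180;cv2.imwrite(f"pics/n1.png",cv2.resize(im[y-55:y+55,x-60:x+60],None,fx=5,fy=5,interpolation=cv2.INTER_CUBIC))
E
```

```text
time_s: 30.98
tcp_pos: [0.618, 0.1359, 0.0402]
eef_rot: [[0.039, -0.999, 0.001], [-0.999, -0.039, 0.0], [-0.0, -0.001, -1.0]]
force: [-0.9, -0.7, -1.1]
finger_gap: 0.0443
t 30.98 p [0.618  0.1359 0.0402] d_tool [0.0003 0.0002 0.0154] turn [-0.0014  0.0003  0.0013] gap 0.0443 F [-0.9 -0.7 -1.1]
```

View pics/n1.png

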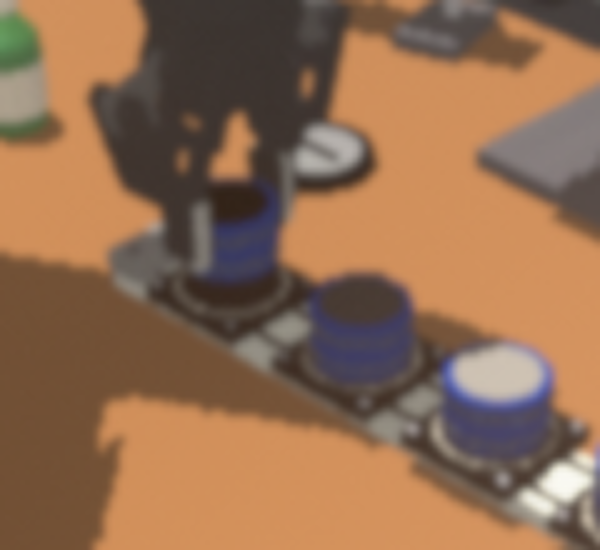

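Black puck hangs over A's ring (crop 235,240). A dial lies behind the far finger, so I'll check the clearance before opening there.

```bash
python3 - <<'E'
from h import *
d=optics.snapshot("top"); 
for u in [(178,174),(178,187),(190,178),(186,185)]: print(pix2w(d,u,0.012).round(3))
E
python3 -m crank '[{"tx":0,"ty":0,"tz":0.009,"ax":0,"ay":0,"az":0},{"tx":0,"ty":0,"tz":0.004,"ax":0,"ay":0,"az":0},{"tx":0,"ty":0,"tz":0.001,"ax":0,"ay":0,"az":0},{"tx":0,"ty":0,"tz":0,"ax":0,"ay":0,"az":0},{"tx":0,"ty":0,"tz":0,"ax":0,"ay":0,"az":0}]' -1
python3 -m crank '[{"tx":0,"ty":0,"tz":0.0008,"ax":0,"ay":0,"az":0},{"tx":0,"ty":0,"tz":0,"ax":0,"ay":0,"az":0},{"tx":0,"ty":0,"tz":0,"ax":0,"ay":0,"az":0}]' -1
```

```text
[0.741 0.208 0.012]
[0.708 0.212 0.012]
[0.725 0.18  0.012]
[0.709 0.192 0.012]
time_s: 31.7
tcp_pos: [0.6172, 0.1356, 0.0252]
eef_rot: [[0.039, -0.999, 0.0], [-0.999, -0.039, 0.0], [-0.0, -0.0, -1.0]]
force: [0.4, 0.1, -1.4]
finger_gap: 0.0445
time_s: 32.08
tcp_pos: [0.6173, 0.1356, 0.0247]
eef_rot: [[0.039, -0.999, 0.0], [-0.999, -0.039, 0.0], [-0.0, -0.0, -1.0]]
force: [-1.7, -0.0, 2.6]
finger_gap: 0.0443
```

Dial's near edge (0.709,0.192) is clear of the finger's reach (x ≤ 0.675). Contact at 2.6 N, so I'll release, rise and back away.

```bash
python3 -m crank '[{"tx":0,"ty":0,"tz":0,"ax":0,"ay":0,"az":0},{"tx":0,"ty":0,"tz":0,"ax":0,"ay":0,"az":0},{"tx":0,"ty":0,"tz":0,"ax":0,"ay":0,"az":0},{"tx":0,"ty":0,"tz":0,"ax":0,"ay":0,"az":0},{"tx":0,"ty":0,"tz":-0.01,"ax":0,"ay":0,"az":0},{"tx":0,"ty":0,"tz":-0.03,"ax":0,"ay":0,"az":0},{"tx":0,"ty":0,"tz":-0.05,"ax":0,"ay":0,"az":0},{"tx":0,"ty":0,"tz":-0.05,"ax":0,"ay":0,"az":0}]' 1
python3 -m crank '[{"tx":0,"ty":0.03,"tz":0,"ax":0,"ay":0,"az":0},{"tx":-0.02,"ty":0.05,"tz":0,"ax":0,"ay":0,"az":0},{"tx":-0.03,"ty":0.05,"tz":0,"ax":0,"ay":0,"az":0},{"tx":-0.05,"ty":0.02,"tz":0,"ax":0,"ay":0,"az":0},{"tx":-0.05,"ty":0,"tz":0,"ax":0,"ay":0,"az":0},{"tx":-0.05,"ty":0,"tz":0,"ax":0,"ay":0,"az":0},{"tx":0,"ty":0,"tz":0,"ax":0,"ay":0,"az":0},{"tx":0,"ty":0,"tz":0,"ax":0,"ay":0,"az":0}]' 1
python3 - <<'E'
from h import *
for n,(x,y) in dict(top=(262,205),side=(310,200)).items():
    im=optics.snapshot(n)["color"][:,:,::-1]; cv2.imwrite(f"pics/{n}9.png",im); cv2.imwrite(f"pics/f{n}.png",cv2.resize(im[y-60:y+60,x-80:x+90],None,fx=4.5,fy=4.5,interpolation=cv2.INTER_CUBIC))
E
```

```text
time_s: 33.08
tcp_pos: [0.617, 0.1354, 0.1664]
eef_rot: [[0.039, -0.999, 0.0], [-0.999, -0.039, -0.0], [0.0, -0.0, -1.0]]
force: [0.4, 1.2, -0.6]
finger_gap: 0.0854
time_s: 34.08
tcp_pos: [0.4592, 0.3295, 0.1645]
eef_rot: [[0.039, -0.999, -0.0], [-0.999, -0.039, -0.0], [0.0, 0.0, -1.0]]
force: [0.4, 0.4, 0.7]
finger_gap: 0.0855
```

View pics/ftop.png

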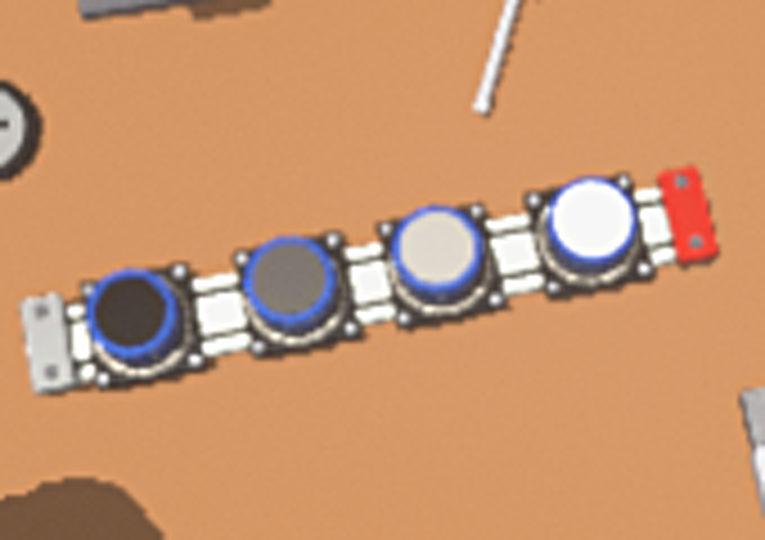

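View pics/fside.png

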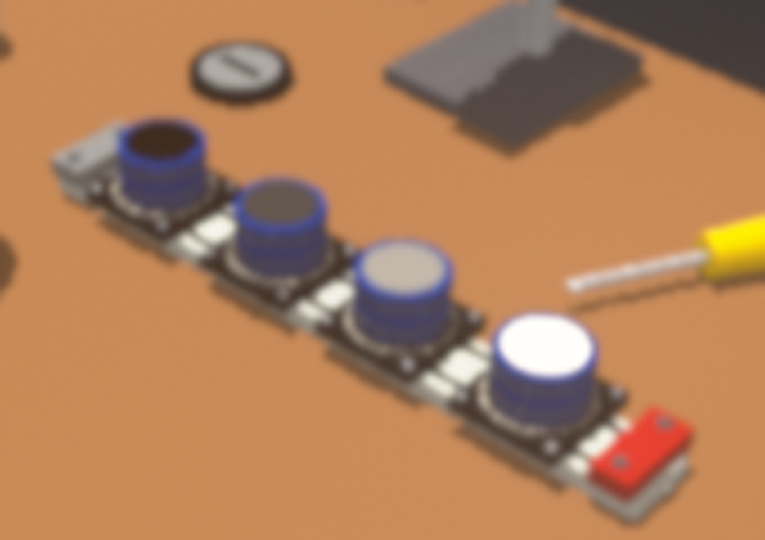

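The order is right and all four stand upright: white by red, then light, dark and black. Next I'll measure how well each is centred, using the faces at z=0.048 in both cameras.

Run:
```python
from h import *
from plant import optics
S={"A":(.6178,.1356),"B":(.6210,.0535),"C":(.6243,-.024),"D":(.6268,-.1046)}
for n in ("top","side"):
    d=optics.snapshot(n); f=6
    for k,(X,Y) in S.items():
        q=w2pix(d,(X,Y,.048)); x0,y0=int(q[0])-16,int(q[1])-16
        g=cv2.resize(d["color"][y0:y0+32,x0:x0+32],None,fx=f,fy=f,interpolation=cv2.INTER_CUBIC).astype(int)
        s=(int((q[0]-x0+.5)*f),int((q[1]-y0+.5)*f)); ref=g[s[1]-6:s[1]+7,s[0]-6:s[0]+7].mean((0,1))
        m=(np.abs(g-ref).max(2)<35).astype(np.uint8); l=cv2.connectedComponents(m)[1]; m=(l==l[s[1],s[0]]).astype(np.uint8)
        c=max(cv2.findContours(m,cv2.RETR_EXTERNAL,cv2.CHAIN_APPROX_NONE)[0],key=cv2.contourArea)
        e=cv2.fitEllipse(cv2.convexHull(c)); u=((e[0][0]+.5)/f-.5+x0,(e[0][1]+.5)/f-.5+y0)
        P=pix2w(d,u,.048); print(n,k,(np.array(e[1])/f).round(1),"err mm",((P[:2]-[X,Y])*1000).round(1),ref.round())
```

```text
top A [14.5 15.2] err mm [0.1 0.6] [74. 64. 58.]
top B [15.3 15.8] err mm [0.4 0.2] [129. 121. 114.]
top C [15.4 16.2] err mm [0.7 1. ] [222. 216. 205.]
top D [16.3 17.2] err mm [-0.1  0.5] [247. 247. 247.]
side A [ 7.4 13.7] err mm [-0.9 -0.5] [63. 44. 31.]
side B [10.  16.1] err mm [-0.1  0.1] [100.  87.  78.]
side C [10.8 17.4] err mm [0.5 0.8] [196. 184. 170.]
side D [12.5 19.7] err mm [-0.3 -0.2] [255. 254. 253.]
```

All are within about 1 mm of centre, and the arm is clear. Handing in.

```bash
python3 -c "
from plant import robot,workorder
print(workorder.hand_in(), robot.get_state()['time_s'])"
```

```text
the job is handed in; nothing more can be done
the job is handed in; nothing more can be done
```

All four standards are on the rail and the job is handed in, with the last clock reading about 34 s of the 102 s allowed. The red clamp is at the D end, so white is on D, light grey on C, dark grey on B and black on A. Light grey was the one stuck in the foam. I pulled it straight up by its rim with small wiggles, and it came out level.

In the last pictures from both cameras, all four stand upright and face up, in the right order of shade. Each is within about 1.3 mm of its ring's centre, which is within the cameras' 2 mm calibration. The gripper was open and well clear of everything. The reported wrist force stayed under 7 N, no check failed, and the two cameras agreed to within 2 mm throughout.

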